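# Show where the stray vial belongs

### The arm

A 6-joint arm with a two-finger parallel gripper is mounted at the origin on a cart in front of the work surface, level with it; the furniture and walls round the work are solid. World frame = base frame: x ahead of the robot, y to its left, z up, the work surface at z = 0. Lengths are in m, angles in degrees, forces in N, time in s.
With the tool pointing down it reaches from about 0.375 to 0.9 m from the base axis. Payload 3.1 kg.
Tool frame: the origin (TCP) lies where the fingers leave the gripper's body, on its centre line; the fingertips stand 70 mm ahead of it and the grasp point (between the pads) lies 51 mm ahead of it; z points along the fingers, y is the line along which they close (so a half turn about z gives the same grasp; the last joint's range is limited). The gripper opens to 87 mm and grips with 3 to 60 N. Pads are 19 mm wide; open, the fingers measure 117 mm over their backs; the gripper's body (75 mm by 190 mm) begins 51 mm behind the grasp point.
Start: joints at [57.324, 30.224, 82.088, -0, 67.689, -10.227], TCP at [0.239, 0.578, 0.292] pointing down, gripper open.
Joint ranges: [-176.69, 176.69], [-43.24, 126.21], [12.49, 139.97], [-82, 262], [0, 151.66], [-163.58, 163.58]. Speed limits (degrees/s): [159.86, 159.86, 180, 180, 180, 180].

### API

Orientations are given as a 3x3 rotation matrix whose columns are the frame's x, y, z axes.
In Python, from rig import readout, capture, calibration, bot, look_for gives the robot as it stands. The module is installed in compiled form; this text tells all that it offers.
- The arm moves only by the shell command python3 -m pendant 'ROWS'. ROWS is JSON, a list of rows, each a list of 7 numbers: the shift along the tool's x, y, z normalised to -1 to 1, where 1 is 200 mm, then the turn, a rotation vector about the tool's x, y, z normalised to -1 to 1, where 1 is 180 degrees, then the closure, from -1 (fully open) to 1 (shut). In form: [[dx, dy, dz, ax, ay, az, grip], ...]. A call has 1 to 8 rows; each row is the pose to reach, as a shift and turn from the pose commanded when the call began, along the tool's axes at that moment, turning the shorter way round; what a row does not reach only later rows make up. A row lasts 1/10 s, in which the tool goes at most 50 mm and 8.59 degrees, less where a joint would pass 70% of its speed; a pose out of reach is approached as far as the arm can. A call with a number of a shift or a turn outside -1 to 1 is refused whole. A call with a gripper value outside its range is refused whole. The fingers move at their own pace and stop on an object; the grip force is fixed at half the most. Time passes only in rows, so rows that repeat a pose let the fingers close. It gives the time, the measured TCP pose, the force, the opening and the grip force at its end, in the units of the state.
- readout.read_state(): the state, without advancing time (a new reading comes with each control period).
- capture(name): name is "scene" or "top" or "wrist"; returns (picture, depth): 420x560x3 uint8, red, green, blue; 420x560 float32, m along the optical axis (not along the pixel's ray), 0 where there is no reading.
- calibration(name): a dict with "mtx" (3x3 intrinsics, pixels), "T" (4x4, takes a point from camera to world coordinates); the wrist camera has in their place "mount" (4x4, takes a point from camera to tool coordinates, whose origin is the TCP and whose axes are the flange's). Camera axes: x right, y down, z forward; pixel columns grow to the right and rows downward; lengths in m; the calibration is good to about 2 mm. A picture is of the moment at which its call begins: read the wrist's pose just before it. calibration takes no time and is no camera call.
- bot.hand_in(): hands the job in; it is judged then, once.
Trained networks look in the newest picture that a camera, given by its name, has taken for a name from the list of things; names that differ only in an ending like _2 or _b are one class to them, and where a whole thing is asked for, a point or a joint stands for the part that bears it (a point fixed in the world has none). Each returns a list of dicts, best first, with "conf" (0 to 1); they miss things now and then, are a little off and sometimes report something else, mostly with a low value. They report only what shows in the picture. A call takes as long as a camera call. They do not tell look-alikes from the thing itself.
- look_for(thing, camera): "extent" ([left, top, right, bottom] in pixels, round what is visible of it).
The state is a dict: "time_s": time; "joint_positions": joint angles; "qvel": joint speeds; "tau": joint torques, N m; "position": TCP position; "tcp_rot": TCP orientation; "force": force on the tool from outside, world axes, zero at the start; "moment": the same for the moment, N m; "opening": opening from 0.0 (shut) to 1.0 (fully open); "grasp_force": force on a finger pad.
Only numpy, scipy, OpenCV 4.12 (cv2) and the standard library are available. Lean on these libraries where they do the work, as an engineer would, in place of code of your own. Each camera call takes 0.05 s, during which the arm holds its last target. There are 200 camera calls.

### The job

Show the trainee where the stray vial belongs, by pointing only: bring the fingertips to two or three centimetres straight above the cap of the small vial that stands outside the rack and stay there for two seconds, then rise, pass high over everything, come down to two or three centimetres above the rack's one empty well and stay there for two seconds. Finish still pointing at the empty well. Do not touch or move the vials, the bottles or the rack, and do not bring the fingertips close above any other vial or bottle.

Things in the scene. Friction and masses are not known exactly. Their poses are not given: they have to be found in the camera images.
- loose_vial_top (a point): Centre of the top of the cap of the stray vial: a small white screw-capped vial, 25 mm in diameter and 62 mm tall, standing upright and loose on the bench outside the rack, in the row of four along the front edge of the bench, to the right of the rack and in front of the analyser. It is the shortest and thinnest thing in that row and is the same model as the three vials in the rack. z axis up.
- empty_mouth (a point): Centre of the open mouth of the one empty well of the vial rack, level with the rack's top face, 45 mm above the bench. z axis up. The well is 28.5 mm wide and 35 mm deep, with a dark rubber pad at its bottom; the other three wells hold vials. It can be any of the four wells.
- rack: Grey plastic vial rack, 56 x 216 x 45 mm (220 mm over the lugs on its two ends), fixed to the bench to the left of the analyser; origin at the centre of its underside, z up, y along its row of four wells, which lie at y = +75, +25, -25 and -75 mm (50 mm apart). The tall analyser (about half a metre high) stands close behind the row of bottles and to the right of the rack: swing the arm across in front of it, within about 0.5 m of the robot.
- vial_1_top (a point): Centre of the cap top of one of the three vials standing in the rack: white, 25 mm in diameter; it stands 27 mm proud of the rack's top face, so its top is 72 mm above the bench. z axis up.
- vial_2_top (a point): Centre of the cap top of one of the three vials standing in the rack: white, 25 mm in diameter; it stands 27 mm proud of the rack's top face, so its top is 72 mm above the bench. z axis up.
- vial_3_top (a point): Centre of the cap top of one of the three vials standing in the rack: white, 25 mm in diameter; it stands 27 mm proud of the rack's top face, so its top is 72 mm above the bench. z axis up.
- tall_bottle_top (a point): Centre of the cap top of a white capped bottle, 42 mm in diameter and 125 mm tall, standing loose in the row of four along the front edge of the bench, to the right of the rack and in front of the analyser. A bystander. z axis up.
- round_bottle_top (a point): Centre of the cap top of a plain white capped bottle, 41 mm in diameter and 118 mm tall, standing loose in the row of four along the front edge of the bench, to the right of the rack and in front of the analyser. A bystander. z axis up.
- canister_top (a point): Centre of the cap top of a white canister with a coloured cap, 38 mm in diameter and 90 mm tall, standing loose in the row of four along the front edge of the bench, to the right of the rack and in front of the analyser. A bystander. z axis up.
- loose_vial: The body of the stray vial whose cap top is point loose_vial_top; origin at the centre of its underside, z up.
- vial_1: The body of the vial or bottle whose cap top is point vial_1_top; origin at the centre of its underside, z up.
- vial_2: The body of the vial or bottle whose cap top is point vial_2_top; origin at the centre of its underside, z up.
- vial_3: The body of the vial or bottle whose cap top is point vial_3_top; origin at the centre of its underside, z up.
- tall_bottle: The body of the vial or bottle whose cap top is point tall_bottle_top; origin at the centre of its underside, z up.
- round_bottle: The body of the vial or bottle whose cap top is point round_bottle_top; origin at the centre of its underside, z up.
- canister: The body of the vial or bottle whose cap top is point canister_top; origin at the centre of its underside, z up.
Mind the look-alikes: they are no part of the job. What is shaped like the loose_vial but blue or pink is not meant.

How it is judged (in metres and radians):
On the way, in this order (a step that is already met when the one before it is completed fails the run):
1. the fingertips stay just above the stray vial's cap for a second and a half (horizontal distance between the grasp point and loose_vial_top below 0.018 m and z of the grasp point in the frame of loose_vial_top between 0.016 and 0.08 m), for 1.5 s.
2. the fingertips stay just above the rack's empty well for a second and a half (horizontal distance between the grasp point and empty_mouth below 0.018 m and z of the grasp point in the frame of empty_mouth between 0.016 and 0.088 m), for 1.5 s.
At the end, for the whole second after the job is handed in: The grasp point between the finger pads (about 19 mm behind the fingertips) is still within 18 mm sideways of the empty well's axis and 16 to 88 mm above its mouth, so the fingertips are clear of the rack and at most about 7 cm above it; every vial and bottle is within 6 mm of where it stood (all of step 2 and distance of each of loose_vial_top, vial_1_top, vial_2_top, vial_3_top, tall_bottle_top, round_bottle_top, canister_top from where it was at the start of the episode below 0.006 m); the robot touches nothing.
It fails at once if the robot touches a vial, a bottle or the rack (contact force between any of the arm, the fingers and loose_vial above 0.3 N or contact force between any of the arm, the fingers and vial_1 above 0.3 N or contact force between any of the arm, the fingers and vial_2 above 0.3 N or contact force between any of the arm, the fingers and vial_3 above 0.3 N or contact force between any of the arm, the fingers and tall_bottle above 0.3 N or contact force between any of the arm, the fingers and round_bottle above 0.3 N or contact force between any of the arm, the fingers and canister above 0.3 N or contact force between any of the arm, the fingers and rack above 0.3 N).
It fails at once if a vial or bottle is moved or lifted by more than 8 mm (distance of any of loose_vial_top, vial_1_top, vial_2_top, vial_3_top, tall_bottle_top, round_bottle_top, canister_top from where it was at the start of the episode above 0.008 m).
It fails at once if the fingertips come close (about 2 cm) above a vial or bottle that is not the stray vial ((horizontal distance between the grasp point and vial_1_top below 0.015 m and z of the grasp point in the frame of vial_1_top below 0.042 m) or (horizontal distance between the grasp point and vial_2_top below 0.015 m and z of the grasp point in the frame of vial_2_top below 0.042 m) or (horizontal distance between the grasp point and vial_3_top below 0.015 m and z of the grasp point in the frame of vial_3_top below 0.042 m) or (horizontal distance between the grasp point and tall_bottle_top below 0.015 m and z of the grasp point in the frame of tall_bottle_top below 0.042 m) or (horizontal distance between the grasp point and round_bottle_top below 0.015 m and z of the grasp point in the frame of round_bottle_top below 0.042 m) or (horizontal distance between the grasp point and canister_top below 0.015 m and z of the grasp point in the frame of canister_top below 0.042 m)).
It also fails if it takes over 48 s, if anything falls off the work surface, if the arm or the gripper's body presses on something with over 40 N, if the wrist force passes 120 N, or if a joint passes its speed limit or range.

## Working session

There is one attempt and no reset: what is moved stays moved. The work goes in short steps, Python scripts to look and compute and a shell command to move; the robot and the scene stay as the last step left them, time stands still between calls to the robot, and variables do not carry over. Pictures are saved under pics/ and viewed, at most 10 in all, crops included, and the job is handed in when it is done.

```bash
mkdir -p pics
cat > h.py <<'E'
import numpy as np,cv2
from rig import readout,capture,calibration,bot,look_for
def world(name,dep,s=None):
    c=calibration(name);K=c["mtx"];T=np.array(c["T"]) if "T" in c else None
    if T is None:
        W=np.eye(4);W[:3,:3]=np.array(s["tcp_rot"]);W[:3,3]=s["position"];T=W@np.array(c["mount"])
    v,u=np.mgrid[:420,:560]
    P=np.stack([(u-K[0][2])/K[0][0]*dep,(v-K[1][2])/K[1][1]*dep,dep],-1)
    return P@T[:3,:3].T+T[:3,3]
E
python3 - <<'E'
from h import *
for n in("top","scene"):
    im,d=capture(n);cv2.imwrite(f"pics/{n}.png",im[:,:,::-1]);np.save(n,d);np.save(n+"i",im)
    P=world(n,d)
    for t in("loose_vial","vial_1","rack","tall_bottle","round_bottle","canister","empty_mouth"):
        try:
            for r in look_for(t,n)[:5]:
                l,a,b,c=[int(x) for x in r["extent"]]
                q=P[max(a,0):c,max(l,0):b][d[max(a,0):c,max(l,0):b]>0]
                z=np.percentile(q[:,2],95);m=q[abs(q[:,2]-z)<.006]
                print(n,t,round(r["conf"],2),[l,a,b,c],m.mean(0).round(3))
        except Exception as e: print(n,t,e)
s=readout.read_state();print(s["time_s"],s["tcp_rot"],s["position"])
E
```

```text
top loose_vial 0.75 [415, 219, 431, 228] [ 0.487 -0.321  0.061]
top loose_vial 0.7 [391, 203, 406, 216] [ 0.526 -0.263  0.062]
top loose_vial 0.61 [342, 228, 356, 238] [ 0.468 -0.139  0.061]
top loose_vial 0.59 [380, 228, 396, 238] [ 0.462 -0.235  0.062]
top loose_vial 0.57 [362, 206, 376, 220] [ 0.513 -0.191  0.061]
top vial_1 0.5 [183, 194, 196, 202] [0.556 0.244 0.071]
top rack 0.93 [137, 186, 227, 213] [0.562 0.294 0.071]
top tall_bottle 0.57 [286, 204, 304, 224] [ 0.51  -0.009  0.124]
top round_bottle 0.5 [245, 211, 259, 229] [0.501 0.096 0.117]
top canister 0.71 [318, 203, 330, 222] [ 0.512 -0.077  0.089]
top empty_mouth 0.58 [210, 195, 219, 208] [0.549 0.185 0.044]
scene loose_vial 0.77 [331, 288, 343, 321] [ 0.483 -0.327  0.06 ]
scene loose_vial 0.76 [298, 270, 312, 304] [ 0.459 -0.242  0.061]
scene loose_vial 0.71 [307, 259, 323, 288] [ 0.495 -0.215  0.06 ]
scene loose_vial 0.59 [332, 270, 344, 291] [ 0.516 -0.28   0.061]
scene loose_vial 0.52 [278, 250, 290, 282] [ 0.466 -0.144  0.06 ]
scene vial_1 0.54 [236, 174, 247, 192] [0.557 0.279 0.071]
scene vial_1 0.5 [265, 200, 284, 253] [ 0.507 -0.017  0.123]
scene vial_1 0.46 [241, 186, 250, 187] [0.55  0.233 0.071]
scene vial_1 0.37 [233, 174, 242, 185] [0.559 0.309 0.07 ]
scene rack 0.73 [224, 178, 267, 218] [0.495 0.086 0.11 ]
scene tall_bottle 0.97 [265, 199, 281, 251] [ 0.507 -0.017  0.123]
scene tall_bottle 0.67 [239, 178, 246, 186] [0.558 0.277 0.072]
scene round_bottle 0.97 [243, 191, 263, 234] [0.496 0.087 0.114]
scene canister 0.61 [282, 224, 297, 264] [ 0.509 -0.086  0.088]
0.8 [[-9.24212900e-01  3.81877619e-01  4.87266489e-06]
 [ 3.81877619e-01  9.24212900e-01 -6.52156303e-06]
 [-6.99381871e-06 -4.16655102e-06 -1.00000000e+00]] [0.23861831 0.57761837 0.29226725]
```

Run:
```python
from h import *
a=np.load("topi.npy")[175:255,130:450,::-1];b=np.load("scenei.npy")[165:330,215:355,::-1]
a=cv2.resize(a,None,fx=2.5,fy=2.5,interpolation=2);b=cv2.resize(b,None,fx=2.4,fy=2.4,interpolation=2)
o=np.zeros((600,800,3),np.uint8);o[:200]=a;o[202:202+b.shape[0],:b.shape[1]]=b;cv2.imwrite("pics/c1.png",o)
im=np.load("topi.npy");d=np.load("top.npy");P=world("top",d)
# cap tops by height
for lo,hi in((.057,.066),(.066,.077),(.084,.094),(.112,.13)):
    m=((P[...,2]>lo)&(P[...,2]<hi)&(P[...,0]>.4)&(P[...,0]<.64)&(d>0)).astype(np.uint8)
    n,L,S,C=cv2.connectedComponentsWithStats(m)
    for i in range(1,n):
        if 8<S[i,4]<900:
            q=P[L==i];print(lo,S[i,4],C[i].round(1),((q.max(0)+q.min(0))/2).round(3),np.ptp(q,axis=0).round(3),im[L==i].mean(0).round())
```

```text
0.057 9 [410.8 163.1] [ 0.634 -0.294  0.062] [0.007 0.011 0.008] [115. 113. 115.]
0.057 13 [441.5 165.1] [ 0.628 -0.368  0.062] [0.018 0.007 0.007] [91. 90. 90.]
0.057 469 [496.1 186.9] [ 0.581 -0.519  0.062] [0.115 0.117 0.009] [105. 137. 133.]
0.057 24 [317.2 166.6] [ 0.627 -0.063  0.062] [0.009 0.044 0.008] [133. 130. 133.]
0.057 15 [297.9 168.9] [ 0.623 -0.015  0.062] [0.002 0.032 0.009] [138. 137. 138.]
0.057 10 [280.5 170. ] [0.621 0.026 0.061] [0.001 0.022 0.007] [138. 137. 138.]
0.057 10 [265.5 172. ] [0.617 0.063 0.061] [0.002 0.022 0.009] [137. 134. 137.]
0.057 45 [428.4 187.2] [ 0.579 -0.337  0.061] [0.062 0.042 0.009] [105. 104. 104.]
0.057 15 [151.6 196. ] [0.565 0.339 0.061] [0.019 0.014 0.008] [142. 140. 139.]
0.057 75 [402.2 206.8] [ 0.527 -0.265  0.062] [0.022 0.022 0.008] [196. 118. 139.]
0.057 75 [372.5 212.6] [ 0.513 -0.193  0.061] [0.022 0.022 0.009] [183. 176. 169.]
0.057 10 [318.9 215.1] [ 0.508 -0.064  0.062] [0.016 0.005 0.007] [128. 128. 129.]
0.057 78 [427.  222.3] [ 0.487 -0.323  0.061] [0.021 0.023 0.008] [ 56.  83. 154.]
0.057 77 [351.5 231.5] [ 0.469 -0
[... 3360 characters left out ...]
[0.008 0.082 0.017] [134. 132. 134.]
0.112 107 [442.3 180.1] [ 0.58  -0.345  0.114] [0.047 0.034 0.004] [207. 205. 205.]
0.112 11 [447.  172.4] [ 0.597 -0.356  0.114] [0.007 0.013 0.004] [176. 175. 175.]
0.112 16 [454.  175.9] [ 0.589 -0.374  0.113] [0.01  0.018 0.002] [190. 187. 187.]
0.112 24 [455.5 181.5] [ 0.576 -0.374  0.114] [0.016 0.016 0.003] [208. 206. 206.]
0.112 15 [433.  184.2] [ 0.571 -0.322  0.113] [0.014 0.009 0.002] [197. 195. 195.]
0.112 38 [450.3 190.4] [ 0.556 -0.357  0.114] [0.018 0.024 0.003] [219. 217. 217.]
0.112 162 [298.7 212.3] [ 0.511 -0.01   0.121] [0.032 0.029 0.015] [207. 204. 206.]
0.112 168 [251.  217.6] [0.5   0.097 0.117] [0.031 0.031 0.009] [206. 203. 205.]
```

View pics/c1.png

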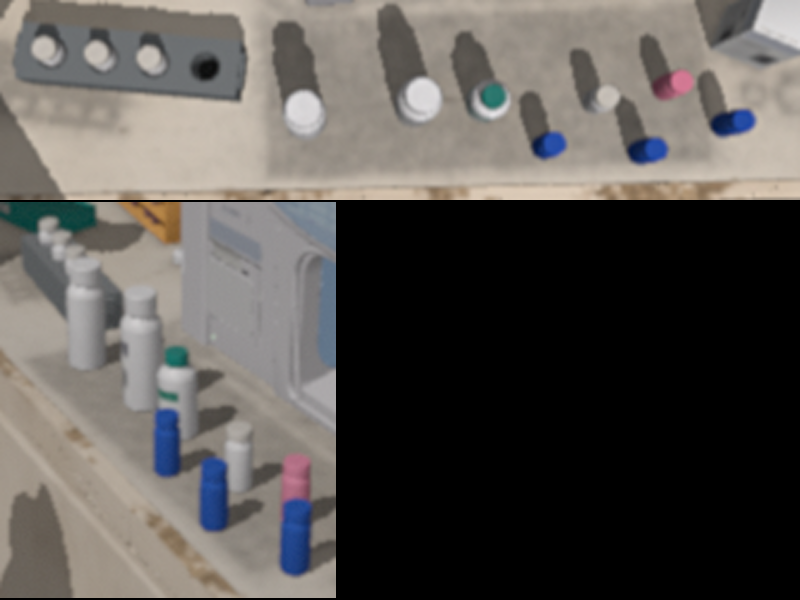

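View pics/scene.png

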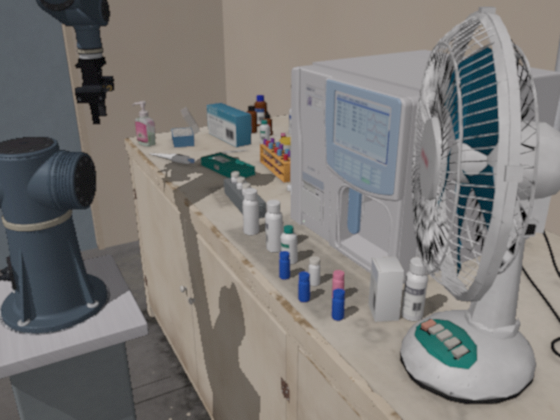

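Candidates in the top picture:
- White vial at (372,212).
- Blue vials at (351,231), (392,234) and (427,222).
- Pink vial at (402,207).
- Three racked white vials at (147,193), (168,195) and (189,197).

The crop shows only one white thin vial outside the rack, at (372,212) in top and (314,270) in scene. That puts it at world (0.513, -0.193, 0.062). The empty well is the right-most one, at top (212,202). Extrapolating the row of vials gives about (0.551, 0.194, 0.045).

First move: retract, turn the tool so its y lies along world y, and close the fingers most of the way.

```bash
python3 -m pendant '[[-0.15,-0.14,0,0,0,-0.02,0.7],[-0.3,-0.28,0,0,0,-0.06,0.7],[-0.5,-0.47,0,0,0,-0.1,0.7],[-0.7,-0.65,0,0,0,-0.125,0.7],[-0.75,-0.7,0,0,0,-0.125,0.7],[-0.75,-0.7,0,0,0,-0.125,0.7]]'; python3 -c "
from h import *
s=readout.read_state();print(s['position'],s['tcp_rot'],s['joint_positions'])"
```

```text
time_s: 1.4
position: [0.3248, 0.3885, 0.2924]
tcp_rot: [[-1.0, 0.003, -0.0], [0.003, 1.0, -0.001], [0.0, -0.001, -1.0]]
force: [0.2, 0.3, -0.0]
opening: 0.542
grasp_force: 0.0
[0.32481373 0.38847033 0.29241715] [[-9.99994239e-01  3.38904178e-03 -1.91685890e-04]
 [ 3.38923337e-03  9.99993748e-01 -1.00815076e-03]
 [ 1.88268027e-04 -1.00879462e-03 -9.99999473e-01]] [ 3.74560960e+01  2.11263887e+01  9.88404425e+01 -4.51992116e-02
  6.00770234e+01 -5.23271584e+01]
```

```bash
python3 -m pendant '[[-0.08,-0.16,0,0,0,0,0.7],[-0.16,-0.36,0,0,0,0,0.7],[-0.26,-0.57,0,0,0,0,0.7],[-0.36,-0.78,0,0,0,0,0.7],[-0.45,-0.95,0,0,0,0,0.7],[-0.475,-1,0,0,0,0,0.7]]' | head -2; python3 -m pendant '[[0,-0.16,0,0,0,0,0.7],[0,-0.36,0,0,0,0,0.7],[0,-0.57,0,0,0,0,0.7],[0,-0.78,0,0,0,0,0.7],[0,-0.95,0,0,0,0,0.7],[0,-1,0,0,0,0,0.7]]' |head -2; python3 -m pendant '[[-0.02,-0.14,0,0,0,0,0.7],[-0.04,-0.33,0,0,0,0,0.7],[-0.06,-0.54,0,0,0,0,0.7],[-0.08,-0.72,0,0,0,0,0.7],[-0.1,-0.85,0,0,0,0,0.7],[-0.1,-0.9,0,0,0,0,0.7],[-0.1,-0.9,0,0,0,0,0.7],[-0.1,-0.9,0,0,0,0,0.7]]'
python3 - <<'E'
from h import *
s=readout.read_state();im,d=capture("wrist");cv2.imwrite("pics/w1.png",im[:,:,::-1])
print(s["position"])
P=world("wrist",d,s)
m=((P[...,2]>.053)&(P[...,2]<.07)&(d>0)).astype(np.uint8)
n,L,S,C=cv2.connectedComponentsWithStats(m)
for i in range(1,n):
    if S[i,4]>150:
        q=P[L==i];print(S[i,4],C[i].round(),((q.max(0)+q.min(0))/2).round(4),np.ptp(q,axis=0).round(3),im[L==i].mean(0).round())
E
```

```text
time_s: 2.0
position: [0.4212, 0.1894, 0.2926]
time_s: 2.6
position: [0.4201, -0.0104, 0.2925]
time_s: 3.4
position: [0.439, -0.187, 0.292]
tcp_rot: [[-1.0, -0.002, -0.001], [-0.002, 1.0, 0.002], [0.001, 0.002, -1.0]]
force: [-0.7, 0.2, -1.0]
opening: 0.149
grasp_force: 0.0
[ 0.43901723 -0.18701139  0.2919685 ]
490 [228. 212.] [ 0.4593 -0.2369  0.0583] [0.023 0.022 0.011] [ 51.  99. 216.]
489 [329. 219.] [ 0.4664 -0.1406  0.0584] [0.023 0.023 0.01 ] [ 48.  97. 215.]
500 [140. 237.] [ 0.485  -0.3229  0.0585] [0.022 0.023 0.011] [ 55.  99. 209.]
365 [553. 251.] [0.4996 0.0824 0.0615] [0.035 0.012 0.017] [151. 154. 155.]
405 [447. 251.] [ 0.5042 -0.0178  0.0615] [0.034 0.031 0.017] [167. 171. 172.]
380 [385. 251.] [ 0.5011 -0.0812  0.0615] [0.02  0.037 0.017] [224. 228. 228.]
371 [276. 262.] [ 0.5109 -0.1907  0.0584] [0.022 0.017 0.011] [234. 233. 228.]
412 [ 23. 346.] [ 0.6172 -0.4634  0.0561] [0.064 0.013 0.006] [215. 219. 220.]
886 [500. 354.] [0.6169 0.0486 0.0615] [0.009 0.093 0.017] [192. 196. 197.]
```

View pics/w1.png

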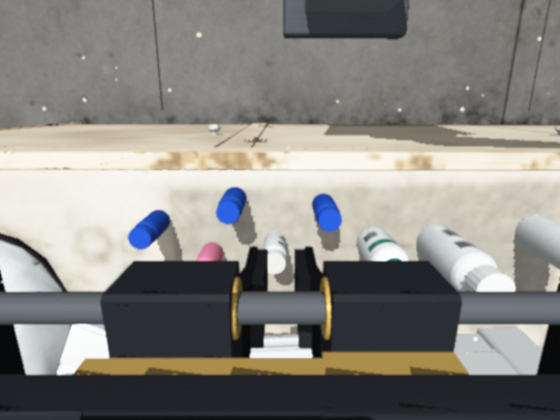

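The picture confirms it: the white vial at (276,250) sits between the blue ones at (231,205) and (326,212), with the pink one at (210,255). I'll move over it, descend and hold.

```bash
python3 -m pendant '[[-0.1,0,0,0,0,0,0.7],[-0.23,-0.02,0,0,0,0,0.7],[-0.33,-0.025,0,0,0,0,0.7],[-0.37,-0.025,0,0,0,0,0.7],[-0.37,-0.025,0,0,0,0,0.7],[-0.37,-0.025,0,0,0,0,0.7]]'|head -2;  python3 -m pendant '[[0,0,0.08,0,0,0,0.7],[0,0,0.2,0,0,0,0.7],[0,0,0.35,0,0,0,0.7],[0,0,0.47,0,0,0,0.7],[0,0,0.57,0,0,0,0.7],[0,0,0.63,0,0,0,0.7],[0,0,0.66,0,0,0,0.7],[0,0,0.67,0,0,0,0.7]]'
```

```text
time_s: 4.05
position: [0.5123, -0.1927, 0.292]
time_s: 4.85
position: [0.513, -0.1938, 0.1582]
tcp_rot: [[-1.0, -0.001, -0.0], [-0.001, 1.0, 0.0], [0.0, 0.0, -1.0]]
force: [0.0, 0.0, 0.4]
opening: 0.155
grasp_force: 0.0
```

Grasp point at z ≈ 0.107, 45 mm above the cap top. Holding 2.4 s.

```bash
for i in 1 2 3; do python3 -m pendant '[[0,0,0,0,0,0,0.7],[0,0,0,0,0,0,0.7],[0,0,0,0,0,0,0.7],[0,0,0,0,0,0,0.7],[0,0,0,0,0,0,0.7],[0,0,0,0,0,0,0.7],[0,0,0,0,0,0,0.7],[0,0,0,0,0,0,0.7]]'|head -2;done
python3 - <<'E'
from h import *
im,d=capture("scene");cv2.imwrite("pics/s2.png",cv2.resize(im[140:340,180:400,::-1],None,fx=2.7,fy=2.7))
E
```

```text
time_s: 5.65
position: [0.5133, -0.1939, 0.1582]
time_s: 6.45
position: [0.5133, -0.1939, 0.1582]
time_s: 7.25
position: [0.5133, -0.1939, 0.1583]
```

View pics/s2.png

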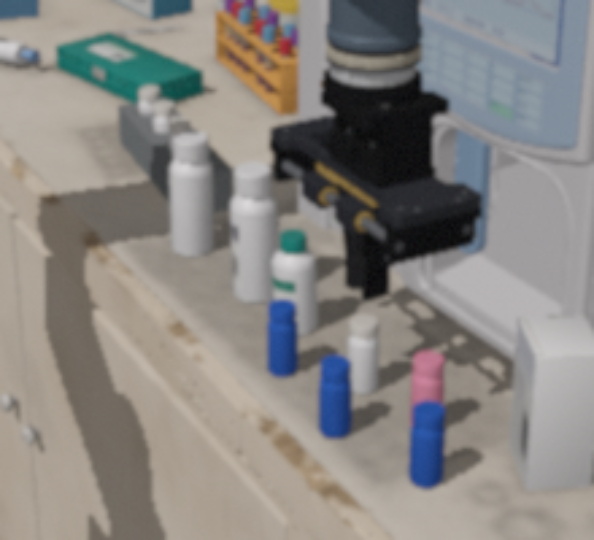

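The fingertips at (372,293) sit just above the white vial's cap at (363,322), and nothing has moved. Next I rise, draw back and cross to the rack.

```bash
python3 -m pendant '[[0,0,-0.08,0,0,0,0.7],[0,0,-0.22,0,0,0,0.7],[0,0,-0.4,0,0,0,0.7],[0,0,-0.57,0,0,0,0.7],[0,0,-0.68,0,0,0,0.7],[0.12,0,-0.7,0,0,0,0.7],[0.28,0,-0.7,0,0,0,0.7],[0.38,0,-0.7,0,0,0,0.7]]'|head -2
python3 -m pendant '[[0,0.16,0,0,0,0,0.7],[0,0.36,0,0,0,0,0.7],[0,0.57,0,0,0,0,0.7],[0,0.78,0,0,0,0,0.7],[0,0.95,0,0,0,0,0.7],[0,1,0,0,0,0,0.7]]' |head -2
python3 -m pendant '[[0,0.16,0,0,0,0,0.7],[0,0.36,0,0,0,0,0.7],[0,0.55,0,0,0,0,0.7],[0,0.76,0,0,0,0,0.7],[0,0.9,0,0,0,0,0.7],[0,0.93,0,0,0,0,0.7],[0,0.93,0,0,0,0,0.7],[0,0.93,0,0,0,0,0.7]]' |head -3
python3 - <<'E'
from h import *
s=readout.read_state();im,d=capture("wrist");cv2.imwrite("pics/w2.png",im[:,:,::-1])
print(s["position"])
P=world("wrist",d,s)
m=((P[...,2]>.064)&(P[...,2]<.08)&(d>0)).astype(np.uint8)
n,L,S,C=cv2.connectedComponentsWithStats(m)
for i in range(1,n):
    if S[i,4]>150:
        q=P[L==i];print(S[i,4],C[i].round(),((q.max(0)+q.min(0))/2).round(4),np.ptp(q,axis=0).round(3),im[L==i].mean(0).round())
E
```

```text
time_s: 8.1
position: [0.4354, -0.1933, 0.2984]
time_s: 8.7
position: [0.4361, 0.0088, 0.2983]
time_s: 9.5
position: [0.4371, 0.191, 0.2981]
tcp_rot: [[-1.0, -0.0, -0.0], [-0.0, 1.0, -0.001], [0.0, -0.001, -1.0]]
[0.43708329 0.19096353 0.29811328]
301 [193. 242.] [0.4918 0.1015 0.072 ] [0.027 0.034 0.016] [192. 195. 196.]
458 [ 85. 256.] [ 0.5055 -0.0055  0.072 ] [0.037 0.031 0.016] [117. 120. 123.]
675 [ 14. 262.] [ 0.51   -0.0724  0.072 ] [0.037 0.023 0.016] [180. 190. 189.]
640 [ 52. 364.] [ 0.6243 -0.0417  0.072 ] [0.01  0.094 0.016] [185. 187. 188.]
```

View pics/w2.png

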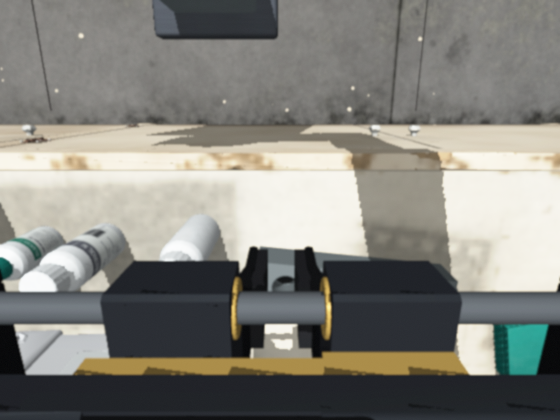

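The empty well shows dark between the fingers at (284,285), so the y alignment is right. I'll move out over it, then descend.

```bash
python3 -m pendant '[[-0.1,0.01,0,0,0,0,0.7],[-0.26,0.01,0,0,0,0,0.7],[-0.43,0.01,0,0,0,0,0.7],[-0.54,0.01,0,0,0,0,0.7],[-0.57,0.01,0,0,0,0,0.7],[-0.57,0.01,0,0,0,0,0.7],[-0.57,0.01,0,0,0,0,0.7]]'|head -2;  python3 -m pendant '[[0,0,0.08,0,0,0,0.7],[0,0,0.2,0,0,0,0.7],[0,0,0.32,0,0,0,0.7],[0,0,0.4,0,0,0,0.7],[0,0,0.45,0,0,0,0.7],[0,0,0.45,0,0,0,0.7]]'|head -2
python3 - <<'E'
from h import *
s=readout.read_state();im,d=capture("wrist");P=world("wrist",d,s);print(s["position"])
cv2.imwrite("pics/w3.png",im[:,:,::-1])
c=calibration("top");T=np.linalg.inv(c["T"])
t,_=capture("top")
# dark well centre in first top image, on plane z=.045
im0=np.load("topi.npy").astype(int).sum(2);sub=im0[193:212,204:222];ys,xs=np.nonzero(sub<130);u,v=xs.mean()+204,ys.mean()+193
K=np.array(c["mtx"]);T=np.array(c["T"]);r=T[:3,:3]@np.linalg.inv(K)@[u,v,1];k=(.045-T[2,3])/r[2];print(len(xs),u,v,T[:3,3]+k*r)
E
```

```text
time_s: 10.25
position: [0.5496, 0.1934, 0.2979]
time_s: 10.85
position: [0.5493, 0.1941, 0.2072]
[0.54929244 0.19406446 0.20718897]
49 212.48979591836735 202.22448979591837 [0.54719996 0.19322462 0.045     ]
```

View pics/w3.png

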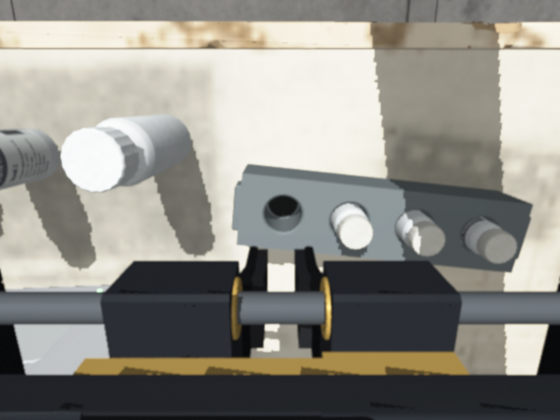

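The picture shows the empty well at (283,212), centred between the fingers, with the vials to its right at (351,226) and beyond. Both estimates bracket the current x = 0.549, so I descend and hold.

```bash
python3 -m pendant '[[0,0,0.05,0,0,0,0.7],[0,0,0.12,0,0,0,0.7],[0,0,0.2,0,0,0,0.7],[0,0,0.26,0,0,0,0.7],[0,0,0.3,0,0,0,0.7],[0,0,0.315,0,0,0,0.7],[0,0,0.315,0,0,0,0.7]]'; for i in 1 2 3; do python3 -m pendant '[[0,0,0,0,0,0,0.7],[0,0,0,0,0,0,0.7],[0,0,0,0,0,0,0.7],[0,0,0,0,0,0,0.7],[0,0,0,0,0,0,0.7],[0,0,0,0,0,0,0.7],[0,0,0,0,0,0,0.7],[0,0,0,0,0,0,0.7]]'|head -3;done
python3 - <<'E'
from h import *
im,d=capture("wrist");cv2.imwrite("pics/w4.png",im[:,:,::-1])
E
```

```text
time_s: 11.65
position: [0.5509, 0.1941, 0.1447]
tcp_rot: [[-1.0, -0.001, -0.001], [-0.001, 1.0, -0.0], [0.001, -0.0, -1.0]]
force: [0.3, 0.9, -0.1]
opening: 0.146
grasp_force: 0.0
time_s: 12.45
position: [0.551, 0.1942, 0.1452]
tcp_rot: [[-1.0, -0.001, -0.0], [-0.001, 1.0, -0.0], [0.0, -0.0, -1.0]]
time_s: 13.25
position: [0.551, 0.1942, 0.1453]
tcp_rot: [[-1.0, -0.001, -0.0], [-0.001, 1.0, 0.0], [0.0, 0.0, -1.0]]
time_s: 14.05
position: [0.551, 0.1942, 0.1453]
tcp_rot: [[-1.0, -0.001, -0.0], [-0.001, 1.0, -0.0], [0.0, -0.0, -1.0]]
```

View pics/w4.png

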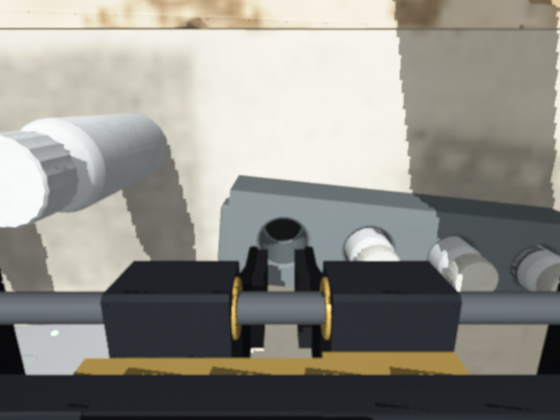

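The well at (283,237) lies on the fingers' centre line, all is standing as before, and both position estimates agree to within 4 mm. Handing in.

```bash
python3 -c "
from rig import bot;print(bot.hand_in())"
```

```text
the job is handed in; nothing more can be done
None
```

The arm pointed at the stray white vial for 2.4 s, crossed high over to the rack's empty right-most well, held there for 2.4 s and was handed in still pointing at it; I saw no contact or movement, but the hand-in returned no verdict.

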